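# Stand the tipped storage bin up and push it home

## Task

One of the small open-front storage bins has been left lying on its back in front of the gallery, its open front facing the ceiling. With the fingers only, push it over towards the robot so that it stands on its base again with its low front facing the robot, then push it straight back into the gap between its neighbours until its back is flush against the gallery's back board, and move clear. Do not pinch it up, lift it or carry it, and leave the other bins and the bottle where they stand.

Things in the scene. Friction and masses are not known exactly. Their poses are not given: they have to be found in the camera images.
- bin: the bin to stand up: blue-grey plastic, 137 deep (x) x 105 wide (y) x 76 mm high (z), walls and floor 3.5 mm, empty, 100 to 170 g. Origin: centre of its underside; own x runs from low front to back wall, z up out of the open top. It starts lying on its back wall: own x straight down, underside upright facing roughly the robot, open top towards the gallery, front lip uppermost
- bin_lip (a point): middle of the free edge of the bin's front, a lip only 34 mm high; own x = -66.75, z = 34 mm. At the start it is 135 mm above the counter, a level strip from the underside to here, open mouth behind it. A fingertip let 15 to 25 mm into the mouth and drawn towards the robot tips the bin about its heel with about 1 N; past 30 degrees it falls onto its base and may slide a few cm
- bin_heel_left (a point): left end (own +y) of the heel, the edge where underside and back wall meet (own x = 68.5 mm, z = 0), on the counter before and after tipping. Side walls: 34 mm high at the lip, sloping straight up to 76 mm at own x = -20 mm, then level to the back
- bin_heel_right (a point): right end (own -y) of the same edge
- gallery: fixed low gallery, white board 18 mm thick edged in wood, 86 mm high: back board 526 mm long, two end cheeks reaching 161 mm towards the robot, 490 mm apart inside. Origin: counter height, front face of the back board, at its middle; x points into the board away from the robot, y along it to the left. The gap is the middle 250 mm; the neighbours either side stand 4 mm off the board
- bin_single: a bin like the first, standing on its base at one end of the gallery, clothes pegs in it, 220 g; origin at the centre of its underside, same axes. It may be at either end
- bin_lower: a bin like the first, soap in it, 300 g, standing at the other end of the gallery with another stacked on it; origin at the centre of its underside
- bin_upper: the bin stacked on bin_lower, its underside 76 mm and its top 152 mm above the counter; origin at the centre of its underside
- bottle: white closed bottle, 62 mm diameter, 170 mm high, standing on the counter towards the left, robot side of the gallery; origin at the centre of its underside

How it is judged:
On the way:
1. the bin stands on its base, its heel still on the counter (angle between bin's own z axis and vertical below 0.08 rad and height (world z) of bin below 0.006 m), for 0.2 s.
At the end, for the whole second after the job is handed in: the bin stands upright on its base (within 0.06 rad) at rest in the gap between its neighbours, its low front towards the robot and both ends of its heel within 10 mm of the gallery's back board; the other bins are within 20 mm and the bottle within 30 mm of where they stood (angle between bin's own z axis and vertical below 0.06 rad and height (world z) of bin below 0.006 m and x of each of bin_heel_left, bin_heel_right in the frame of gallery above -0.01 m and x of bin_lip in the frame of gallery below -0.12 m and y of bin in the frame of gallery between -0.076 and 0.076 m and linear speed of bin below 0.01 m/s and distance of each of bin_single, bin_lower, bin_upper from where it was at the start of the episode below 0.02 m and distance of bottle from where it was at the start of the episode below 0.03 m); the robot touches nothing.
It fails at once if the bin is lifted: its heel comes off the counter (height (world z) of each of bin_heel_left, bin_heel_right above 0.025 m).
It fails at once if a neighbouring bin is shifted (distance of any of bin_single, bin_lower, bin_upper from where it was at the start of the episode above 0.02 m).
It fails at once if the bottle is shifted or knocked over (distance of bottle from where it was at the start of the episode above 0.03 m or angle between bottle's own z axis and vertical above 0.3 rad).
It also fails if it takes over 51 s, if anything falls off the work surface, if the arm or the gripper's body presses on something with over 40 N, if the wrist force passes 120 N, or if a joint passes its speed limit or range.

## Robot

A 6-joint arm with a two-finger parallel gripper is mounted at the origin on the work surface. World frame = base frame: x ahead of the robot, y to its left, z up, the work surface at z = 0. Lengths are in m, angles in rad, forces in N, time in s.
With the tool pointing down it reaches from about 0.35 to 0.725 m from the base axis. Payload 6 kg.
Tool frame: the origin (TCP) lies midway between the tips of the shut fingers; the grasp point (between the pads) lies 19 mm behind it; z points along the fingers, y is the line along which they close (so a half turn about z gives the same grasp; the last joint's range is limited). The gripper opens to 85 mm and grips with 20 to 120 N. Pads are 22 mm wide; open, the fingers measure 114 mm over their backs; the gripper's body (76 mm by 85 mm) begins 54 mm behind the grasp point. The pads swing forward as they close: fully open they stand 13 mm farther back than shut.
Start: joints at [1.63, 0.04, 0.085, 0, -1.615, -0.334], TCP at [0.163, 0.577, 0.231] pointing down, gripper open.
Joint ranges: [-2.56, 2.56], [-1.29, 2.01], [-1.08, 1.49], [-3.29, 1.98], [-2.81, -0.18], [-2.99, 2.99]. Speed limits (rad/s): [2.57, 2.57, 3.01, 3.14, 3.14, 3.14].

## Interface

Orientations are given as a 3x3 rotation matrix whose columns are the frame's x, y, z axes.
In Python, from rig import monitor, cams, workorder gives the robot as it stands. The module is installed in compiled form; this text tells all that it offers.
- The arm moves only by the tool apply_moves, never from a script. Its argument "plan" is a list of rows, each an object with "gripper": the opening, from -1 (shut) to 1 (fully open); "slide": the shift along the tool's x, y, z in m, a list of three; "turn": the turn about the tool's z in rad. In form: [{"gripper": gripper, "slide": [dx, dy, dz], "turn": turn}, ...]. A call has 1 to 10 rows; each row is the pose to reach, as a shift and turn from the pose commanded when the call began, along the tool's axes at that moment; what a row does not reach only later rows make up. A row lasts 1/8 s, in which the tool goes at most 62.5 mm and 10.7 degrees, less where a joint would pass 70% of its speed; a pose out of reach is approached as far as the arm can. A call with a gripper value outside its range is refused whole. The fingers move at their own pace and stop on an object; "squeeze" is the grip in N (left out, the last holds). Time passes only in rows, so rows that repeat a pose let the fingers close. It gives the time, the measured TCP pose, the force, the opening and the grip force at its end, in the units of the state.
- monitor.read_state(): the state, without advancing time (a new reading comes with each control period).
- cams.snapshot(name): name is "scene" or "side" or "wrist"; returns the picture (480x640x3 uint8, blue, green, red); there is no depth.
- cams.calibration(name): a dict with "fx", "fy", "cx", "cy" (pixels), "k1" (the pictures are not rectified: a ray, as slopes to the right and down, at radius r is drawn at 1 + k1 r^2 times it, then the intrinsics apply), "R" (3x3) and "t" (3): a world point X has camera coordinates R X + t. Camera axes: x right, y down, z forward; pixel columns grow to the right and rows downward; lengths in m; the calibration is good to about 2 mm. A picture is of the moment at which its call begins: read the wrist's pose just before it. calibration takes no time and is no camera call; for the wrist camera it gives the pose at the moment of the call.
- workorder.hand_in(): hands the job in; it is judged then, once.
The state is a dict: "t": time; "q": joint angles; "joint_vel": joint speeds; "joint_torque": joint torques, N m; "tcp_pos": TCP position; "tool_rot": TCP orientation; "force": force on the tool from outside, world axes, zero at the start; "wrist_torque": the same for the moment, N m; "width": finger opening in m; "grip_force": force on a finger pad.
Only numpy, scipy, OpenCV 4.12 (cv2) and the standard library are available. Lean on these libraries where they do the work, as an engineer would, in place of code of your own. Each camera call takes 0.05 s, during which the arm holds its last target. There are 200 camera calls.

## Working session

There is one attempt and no reset: what is moved stays moved. The work goes in short steps, Python scripts to look and compute and a tool call to move; the robot and the scene stay as the last step left them, time stands still between calls to the robot, and variables do not carry over. Pictures are saved under pics/ and viewed, at most 10 in all, crops included, and the job is handed in when it is done.

Besides the shell and the picture viewer there is one more tool, called after "Request:" as a command line: name --argument value ..., lists and objects as JSON in quotes. apply_moves: Moves the arm, as the interface text tells. Its arguments: {"type":"object","properties":{"plan":{"type":"array"},"squeeze":{"type":"number"}},"required":["plan"]}

```bash
mkdir -p pics
cat > h.py <<'E'
import numpy as np, cv2
from rig import monitor, cams, workorder
def ray(c,u,v):
    K=np.array([[c['fx'],0,c['cx']],[0,c['fy'],c['cy']],[0,0,1.]])
    p=cv2.undistortPoints(np.array([[[u,v]]],float),K,np.array([c['k1'],0,0,0.]))[0,0]
    R=np.array(c['R']);t=np.array(c['t'])
    o=-R.T@t; d=R.T@np.array([p[0],p[1],1]); return o,d/np.linalg.norm(d)
def onz(c,u,v,z):
    o,d=ray(c,u,v); return o+d*(z-o[2])/d[2]
def tri(c1,p1,c2,p2):
    o1,d1=ray(c1,*p1);o2,d2=ray(c2,*p2)
    s=np.linalg.lstsq(np.c_[d1,-d2],o2-o1,rcond=None)[0]
    a=o1+d1*s[0];b=o2+d2*s[1]; return (a+b)/2,np.linalg.norm(a-b)
E
python3 - <<'E'
from h import *
s=monitor.read_state();print(s['t'],s['tcp_pos'],s['tool_rot'],s['width'])
for n in('scene','side'):
    cv2.imwrite(f'pics/{n}0.png',cams.snapshot(n)); c=cams.calibration(n); R=np.array(c['R']);print(n,-R.T@np.array(c['t']),R[2])
E
```

```text
0.0 [0.16263884 0.57718974 0.23025615] [[ 9.62484108e-01 -2.71337815e-01 -3.63297442e-04]
 [-2.71338028e-01 -9.62482506e-01 -1.76048187e-03]
 [ 1.28017871e-04  1.79301223e-03 -9.99998384e-01]] 0.08531151806243793
scene [0.93059649 0.51613777 0.99960383] [-0.3506369  -0.40521877 -0.84430534]
side [ 0.42101134 -0.52438776  0.78065899] [ 0.17589958  0.65813412 -0.73206476]
```

View pics/scene0.png

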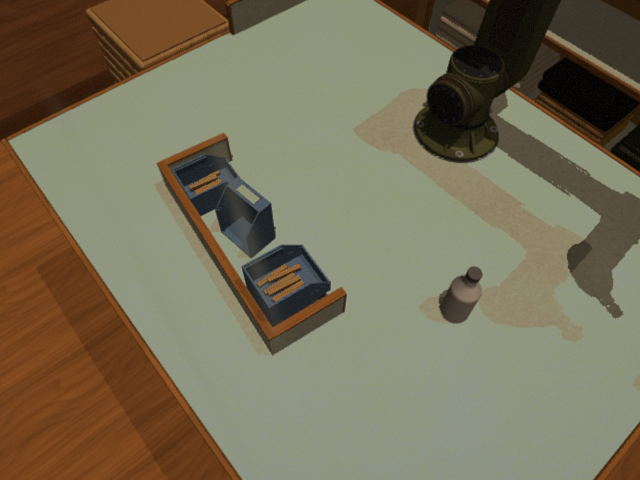

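View pics/side0.png

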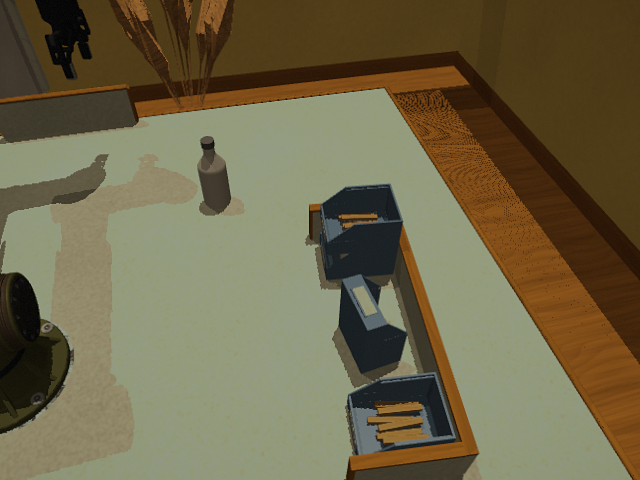

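The scene view shows the gallery from (160,160) to (345,300), the lying bin with its lip near (245,190), and the stacked bins at the left end (285,280). In the side view the lip strip is near (365,300) and the bottle at (213,180). I'll enlarge both to get corner pixels.

Run:
```python
import cv2
a=cv2.imread('pics/scene0.png')[130:355,150:350]; cv2.imwrite('pics/sc.png',cv2.convertScaleAbs(cv2.resize(a,None,fx=2.65,fy=2.65,interpolation=cv2.INTER_CUBIC),alpha=1.6))
a=cv2.imread('pics/side0.png')[180:480,300:490]; cv2.imwrite('pics/sd.png',cv2.convertScaleAbs(cv2.resize(a,None,fx=2,fy=2,interpolation=cv2.INTER_CUBIC),alpha=1.6))
```

```text
(no output)
```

View pics/sc.png

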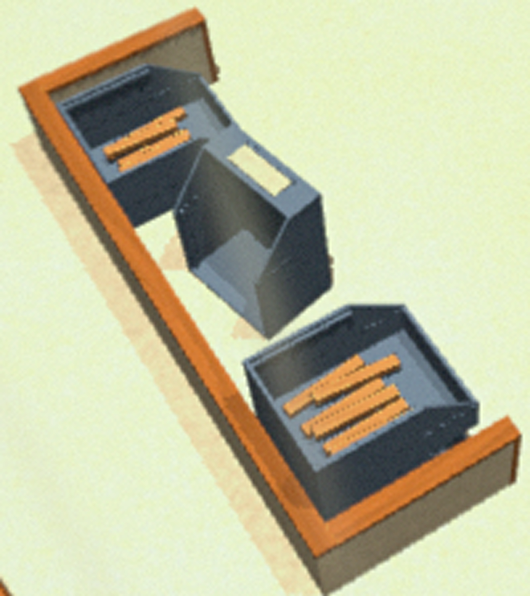

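View pics/sd.png

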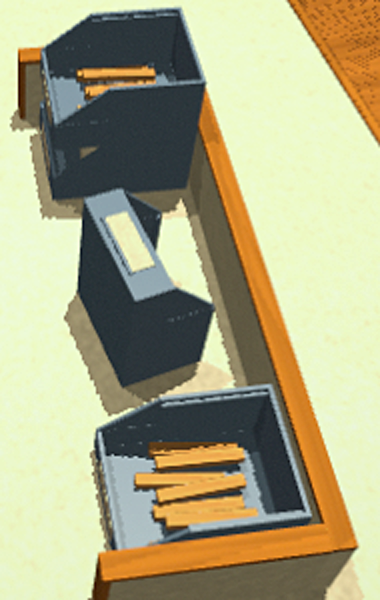

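Scene crop: the lip strip's free edge runs (207,140)-(281,212) and its underside corner is (322,192). In the side crop the strip corners are (85,195), (133,300), (172,290) and (120,188). The gallery's outer top corners in the scene crop are (20,90), (320,553), (197,10) and (518,417).

Run:
```python
from h import *
np.set_printoptions(precision=4,suppress=True)
S=cams.calibration('scene');D=cams.calibration('side')
s=lambda u,v:(u/2.65+150-.3,v/2.65+130-.3)
d=lambda u,v:(u/2+300-.25,v/2+180-.25)
for n,a,b in (('freeR',(207,140),(172,290)),('freeL',(281,212),(120,188)),('undL',(322,192),(85,195)),('undR',(237,125),(133,300)),('galBR',(20,90),(355,547)),('galFR',(197,10),(97,580))):
    print(n,*tri(S,s(*a),D,d(*b)), onz(S,*s(*a),.135 if n[0]!='g' else .086), onz(D,*d(*b),.135 if n[0]!='g' else .086))
for n,a in (('BR',(20,90)),('BL',(320,553)),('FR',(197,10)),('FL',(518,417))): print(n,onz(S,*s(*a),.086))
print('inner board top, near single/upper', onz(D,*d(325,523),.086))
for n,a in (('R',(35,92)),('L',(330,520))): print('inner',n,onz(S,*s(*a),.086))
print('bottle',onz(S,457,318,0), onz(D,216,209,0))
print('upper corners',[onz(S,*s(*a),.152) for a in ((245,362),(320,520),(478,410),(352,307))])
print('single side corners',[onz(D,*d(*a),.076) for a in ((273,388),(310,520))])
```

```text
freeR [ 0.6286 -0.1405  0.1378] 0.0028722358679882437 [ 0.6263 -0.1419  0.135 ] [ 0.6308 -0.1394  0.135 ]
freeL [ 0.6224 -0.0394  0.1409] 0.005893635099593753 [ 0.623  -0.0443  0.135 ] [ 0.6216 -0.0336  0.135 ]
undL [ 0.589  -0.0368  0.1394] 0.002054863479088953 [ 0.5863 -0.0392  0.135 ] [ 0.591 -0.034  0.135]
undR [ 0.5985 -0.1401  0.1341] 0.0012877251097486997 [ 0.5983 -0.1391  0.135 ] [ 0.5989 -0.141   0.135 ]
galBR [ 0.703  -0.3379  0.081 ] 1.2876694997897064e-05 [ 0.7043 -0.3333  0.086 ] [ 0.701  -0.3392  0.086 ]
galFR [ 0.5244 -0.3164  0.0811] 0.0037612919857994264 [ 0.5282 -0.3128  0.086 ] [ 0.522 -0.317  0.086]
BR [ 0.7043 -0.3333  0.086 ]
BL [0.763  0.1845 0.086 ]
FR [ 0.5282 -0.3128  0.086 ]
FL [0.5816 0.194  0.086 ]
inner board top, near single/upper [ 0.6879 -0.3188  0.086 ]
inner R [ 0.6952 -0.3226  0.086 ]
inner L [0.742  0.1689 0.086 ]
bottle [0.4152 0.3725 0.    ] [0.4011 0.3258 0.    ]
upper corners [array([0.7282, 0.0576, 0.152 ]), array([0.7608, 0.1897, 0.152 ]), array([0.6248, 0.195 , 0.152 ]), array([0.6402, 0.0703, 0.152 ])]
single side corners [array([ 0.6971, -0.2087,  0.076 ]), array([ 0.6822, -0.3112,  0.076 ])]
```

Lip height came out at 0.134–0.141 (expected 0.135), gallery height 0.081 (0.086), and cheek depth 0.177 (0.179), so the points are consistent. Gallery yaw is about −0.113 and its origin about (0.716,−0.072). The bin lip middle is about (0.626,−0.090) with yaw about 0.075. I'll move above the mouth.

Request:
apply_moves --plan '[{"gripper": -1, "slide": [0, 0, -0.03], "turn": 0}, {"gripper": -1, "slide": [0.65, 0.508, -0.03], "turn": -0.35}, {"gripper": -1, "slide": [0.65, 0.508, -0.03], "turn": -0.35}, {"gripper": -1, "slide": [0.65, 0.508, -0.03], "turn": -0.35}, {"gripper": -1, "slide": [0.65, 0.508, -0.03], "turn": -0.35}, {"gripper": -1, "slide": [0.65, 0.508, -0.03], "turn": -0.35}, {"gripper": -1, "slide": [0.65, 0.508, -0.03], "turn": -0.35}, {"gripper": -1, "slide": [0.65, 0.508, -0.03], "turn": -0.35}, {"gripper": -1, "slide": [0.65, 0.508, -0.03], "turn": -0.35}, {"gripper": -1, "slide": [0.65, 0.508, -0.03], "turn": -0.35}]'

```text
t: 1.35
tcp_pos: [0.4961, 0.122, 0.2612]
tool_rot: [[0.997, 0.075, -0.0], [0.075, -0.997, 0.0], [0.0, -0.0, -1.0]]
force: [1.1, 0.4, 0.7]
width: 0.0001
grip_force: 0.0
```

Request:
apply_moves --plan '[{"gripper": -1, "slide": [0.138, 0.221, 0], "turn": 0}, {"gripper": -1, "slide": [0.138, 0.221, 0], "turn": 0}, {"gripper": -1, "slide": [0.138, 0.221, 0], "turn": 0}, {"gripper": -1, "slide": [0.138, 0.221, 0], "turn": 0}, {"gripper": -1, "slide": [0.138, 0.221, 0], "turn": 0}, {"gripper": -1, "slide": [0.138, 0.221, 0], "turn": 0}, {"gripper": -1, "slide": [0.138, 0.221, 0], "turn": 0}]'

```text
t: 2.22
tcp_pos: [0.6492, -0.0851, 0.2619]
tool_rot: [[0.997, 0.076, 0.001], [0.076, -0.997, 0.0], [0.001, -0.0, -1.0]]
force: [-0.6, -0.3, 0.8]
width: 0.0001
grip_force: 0.0
```

Run:
```python
from h import *
s=monitor.read_state();print(s['tcp_pos'])
i=cams.snapshot('wrist'); cv2.imwrite('pics/w1.png',i)
c=cams.calibration('wrist')
np.savez('w1.npz',**{k:np.array(v) for k,v in c.items()})
R=np.array(c['R']);print(-R.T@np.array(c['t']),R)
```

```text
[ 0.64924182 -0.08510765  0.26186036]
[ 0.7158884  -0.08023388  0.4043573 ] [[ 7.47267654e-02 -9.97203618e-01 -9.24194039e-04]
 [-9.62338818e-01 -7.23569868e-02  2.62046688e-01]
 [-2.61380777e-01 -1.86925136e-02 -9.65054754e-01]]
```

View pics/w1.png

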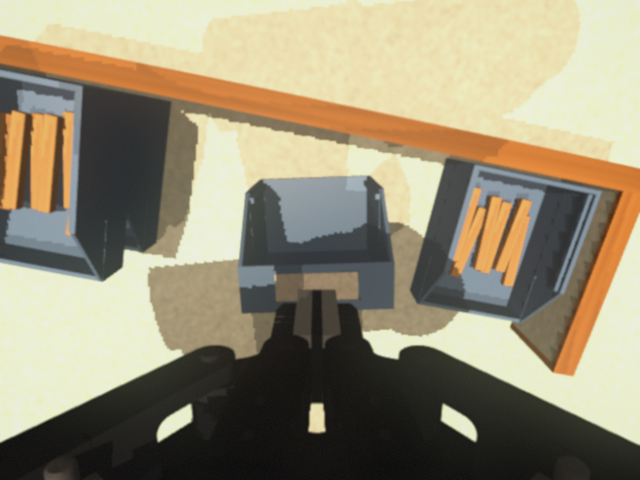

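The wrist view shows the lip's free edge from (242,266) to (393,263), the fingers at (317,290), the board behind, and free mouth beyond the lip.

Run:
```python
from h import *
c=dict(np.load('w1.npz'))
for p in ((242,266),(393,263),(242,312),(393,307)): print(onz(c,*p,.135).round(4))
for p in ((200,112),(440,160)): print('board foot front',onz(c,*p,0).round(4))
for p in ((0,66),(600,189)): print('board top front',onz(c,*p,.086).round(4))
```

```text
[ 0.6216 -0.0368  0.135 ]
[ 0.6313 -0.1378  0.135 ]
[ 0.5879 -0.0378  0.135 ]
[ 0.5995 -0.1418  0.135 ]
board foot front [0.7206 0.0279 0.    ]
board foot front [ 0.6939 -0.1986  0.    ]
board top front [0.7414 0.1481 0.086 ]
board top front [ 0.6866 -0.2991  0.086 ]
```

Request:
apply_moves --plan '[{"gripper": -1, "slide": [0.006, 0, 0.05], "turn": -0.02}, {"gripper": -1, "slide": [0.006, 0, 0.1], "turn": -0.02}, {"gripper": -1, "slide": [0.006, 0, 0.13], "turn": -0.02}, {"gripper": -1, "slide": [0.006, 0, 0.146], "turn": -0.02}, {"gripper": -1, "slide": [0.006, 0, 0.146], "turn": -0.02}, {"gripper": -1, "slide": [-0.008, 0, 0.146], "turn": -0.02}, {"gripper": -1, "slide": [-0.016, 0, 0.146], "turn": -0.02}, {"gripper": -1, "slide": [-0.024, 0, 0.146], "turn": -0.02}, {"gripper": -1, "slide": [-0.032, 0, 0.146], "turn": -0.02}]'

```text
t: 3.4
tcp_pos: [0.6175, -0.0886, 0.116]
tool_rot: [[0.995, 0.095, 0.001], [0.095, -0.995, -0.0], [0.001, 0.0, -1.0]]
force: [-0.2, 0.0, -0.7]
width: -0.0001
grip_force: 0.1
```

Request:
apply_moves --plan '[{"gripper": -1, "slide": [-0.008, 0, 0], "turn": 0}, {"gripper": -1, "slide": [-0.016, 0, 0], "turn": 0}, {"gripper": -1, "slide": [-0.024, 0, 0], "turn": 0}, {"gripper": -1, "slide": [-0.032, 0, 0], "turn": 0}]'

```text
t: 3.9
tcp_pos: [0.5853, -0.0917, 0.1153]
tool_rot: [[0.995, 0.095, -0.0], [0.095, -0.995, -0.0], [-0.0, 0.0, -1.0]]
force: [-0.3, -0.8, -0.3]
width: -0.0001
grip_force: 0.0
```

Run:
```python
from h import *
s=monitor.read_state();print(s['tcp_pos'],s['force'])
i=np.hstack([cams.snapshot('scene')[100:400,130:430],cams.snapshot('side')[170:470,250:550]])
cv2.imwrite('pics/t1.png',i)
```

```text
[ 0.58526421 -0.09169284  0.11531742] [-0.31866453 -0.80799    -0.27083143]
```

View pics/t1.png

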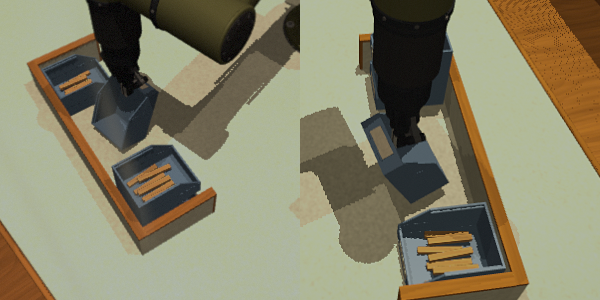

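The bin is tilting about its heel as intended (side panel, lip at (380,140)), with the finger in the mouth and the neighbours untouched. I'll keep pulling.

Request:
apply_moves --plan '[{"gripper": -1, "slide": [-0.007, 0, 0], "turn": 0}, {"gripper": -1, "slide": [-0.014, 0, 0], "turn": 0}, {"gripper": -1, "slide": [-0.021, 0, 0], "turn": 0}, {"gripper": -1, "slide": [-0.028, 0, 0], "turn": 0}, {"gripper": -1, "slide": [-0.035, 0, 0], "turn": 0}, {"gripper": -1, "slide": [-0.035, 0, 0], "turn": 0}, {"gripper": -1, "slide": [-0.035, 0, 0], "turn": 0}, {"gripper": -1, "slide": [-0.035, 0, 0], "turn": 0}]'

```text
t: 5.0
tcp_pos: [0.5511, -0.0949, 0.1153]
tool_rot: [[0.995, 0.095, -0.0], [0.095, -0.995, -0.0], [-0.0, 0.0, -1.0]]
force: [-0.2, -0.5, 0.6]
width: 0.0001
grip_force: 0.0
```

Run:
```python
from h import *
s=monitor.read_state();print(s['tcp_pos'],s['force'])
a=cams.snapshot('scene');b=cams.snapshot('side');cv2.imwrite('pics/a2.png',a);cv2.imwrite('pics/b2.png',b)
i=np.hstack([a[120:360,130:330],b[200:440,280:480]])
cv2.imwrite('pics/t2.png',cv2.convertScaleAbs(cv2.resize(i,None,fx=2,fy=2,interpolation=cv2.INTER_CUBIC),alpha=1.5))
```

```text
[ 0.55109621 -0.09494518  0.11526519] [-0.24963559 -0.49219263  0.58304952]
```

View pics/t2.png

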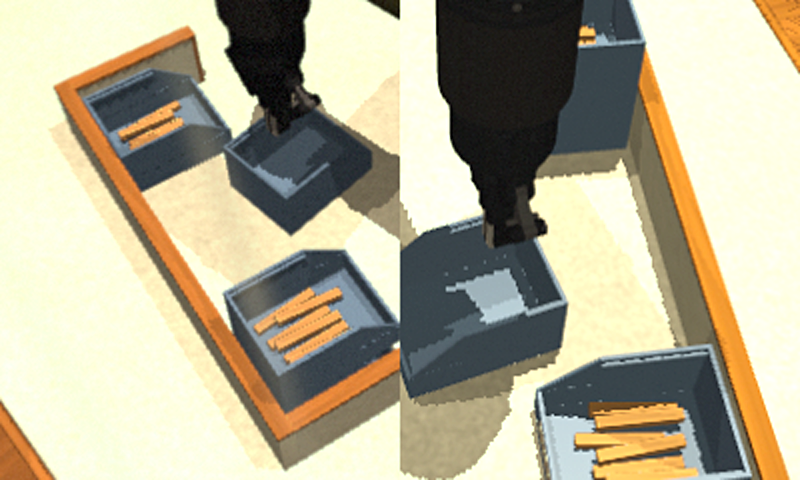

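The bin stands on its base with its front towards the robot. The scene panel shows the back wall's top corners at (226,152) and (290,203), and the side panel shows the right back corner at (566,302).

Run:
```python
from h import *
S=cams.calibration('scene');D=cams.calibration('side')
r=onz(S,130+226/2,120+152/2,.076);l=onz(S,130+290/2,120+203/2,.076);r2=onz(D,280+166/2,200+302/2,.076)
print(r.round(4),l.round(4),r2.round(4), tri(S,(130+226/2,196),D,(363,351)))
y=(l-r)/np.linalg.norm(l-r);x=np.array([y[1],-y[0]]);m=((l+r)/2)[:2]
print('yaw',np.arctan2(x[1],x[0]),np.linalg.norm(l-r),'front',m-.137*x)
```

```text
[ 0.6014 -0.1322  0.076 ] [ 0.5885 -0.0295  0.076 ] [ 0.5979 -0.143   0.076 ] (array([ 0.59921465, -0.13825395,  0.06788854]), np.float64(0.0014999774050043658))
yaw 0.12510985612746917 0.1035141192416846 front [ 0.45904083 -0.0979797 ]
```

Request:
apply_moves --plan '[{"gripper": -1, "slide": [0, 0, -0.03], "turn": 0}, {"gripper": -1, "slide": [-0.06, -0.013, -0.03], "turn": 0.1}, {"gripper": 0.4, "slide": [-0.115, -0.025, -0.03], "turn": 0.208}, {"gripper": 0.4, "slide": [-0.132, -0.029, -0.03], "turn": 0.208}, {"gripper": 0.4, "slide": [-0.132, -0.029, -0.03], "turn": 0.208}, {"gripper": 0.4, "slide": [-0.132, -0.029, 0.02], "turn": 0.208}, {"gripper": 0.4, "slide": [-0.132, -0.029, 0.07], "turn": 0.208}, {"gripper": 0.4, "slide": [-0.132, -0.029, 0.09], "turn": 0.208}, {"gripper": 0.4, "slide": [-0.132, -0.029, 0.103], "turn": 0.208}, {"gripper": 0.4, "slide": [-0.132, -0.029, 0.103], "turn": 0.208}]'

```text
t: 6.35
tcp_pos: [0.4168, -0.0788, 0.0118]
tool_rot: [[0.994, -0.113, -0.002], [-0.113, -0.994, -0.001], [-0.001, 0.001, -1.0]]
force: [0.2, 0.0, -0.5]
width: 0.0595
grip_force: 0.0
```

Run:
```python
from h import *
s=monitor.read_state();print(s['tcp_pos'],s['force'],s['width'])
i=np.hstack([cams.snapshot('wrist')[::1,:][0:480,120:520],cams.snapshot('side')[100:480,200:600][:, :].copy() if 0 else cv2.copyMakeBorder(cams.snapshot('side')[120:480,180:580],0,120,0,0,cv2.BORDER_CONSTANT)])
cv2.imwrite('pics/t3.png',i)
```

```text
[ 0.41682156 -0.0788347   0.01184274] [ 0.16645892  0.04210703 -0.53460877] 0.05953370935859709
```

View pics/t3.png

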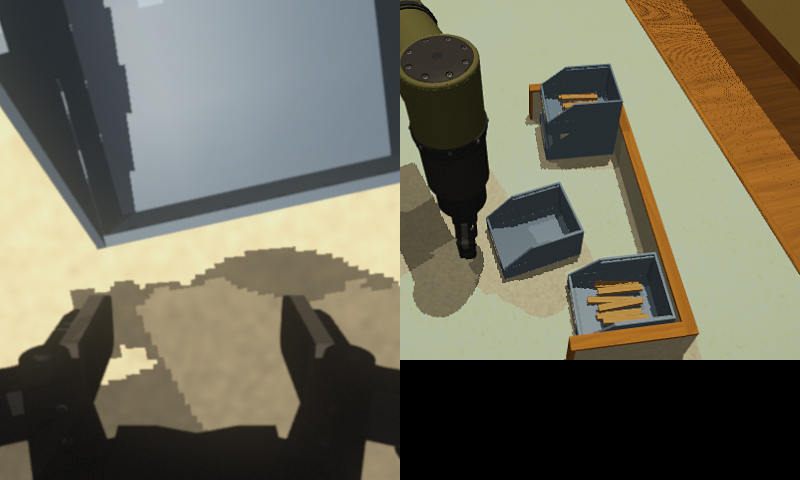

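The wrist view shows the front's left corner at (102,245), only just ahead of the left finger (85,330). I'll shift the tool 22 mm to the right, then push along the gallery x axis so that the bin squares up.

Request:
apply_moves --plan '[{"gripper": 0.4, "slide": [0, 0.022, 0], "turn": 0}, {"gripper": 0.4, "slide": [0.01, 0.022, 0], "turn": 0}, {"gripper": 0.4, "slide": [0.02, 0.022, 0], "turn": 0}, {"gripper": 0.4, "slide": [0.03, 0.022, 0], "turn": 0}, {"gripper": 0.4, "slide": [0.04, 0.022, 0], "turn": 0}, {"gripper": 0.4, "slide": [0.05, 0.022, 0], "turn": 0}, {"gripper": 0.4, "slide": [0.06, 0.022, 0], "turn": 0}, {"gripper": 0.4, "slide": [0.07, 0.022, 0], "turn": 0}, {"gripper": 0.4, "slide": [0.08, 0.022, 0], "turn": 0}, {"gripper": 0.4, "slide": [0.08, 0.022, 0], "turn": 0}]'

```text
t: 7.7
tcp_pos: [0.4944, -0.1096, 0.0122]
tool_rot: [[0.994, -0.113, -0.0], [-0.113, -0.994, -0.0], [-0.0, 0.0, -1.0]]
force: [-0.2, 0.3, -0.4]
width: 0.0597
grip_force: 0.0
```

Run:
```python
from h import *
s=monitor.read_state();print(s['tcp_pos'],s['force'],s['width'])
a=cams.snapshot('scene');b=cams.snapshot('side')
i=np.hstack([a[120:360,130:330],b[200:440,280:480]])
cv2.imwrite('pics/t4.png',cv2.convertScaleAbs(cv2.resize(i,None,fx=2,fy=2,interpolation=cv2.INTER_CUBIC),alpha=1.5))
```

```text
[ 0.49438208 -0.10962874  0.01220736] [-0.15146731  0.30353018 -0.42403272] 0.059712971781379166
```

View pics/t4.png

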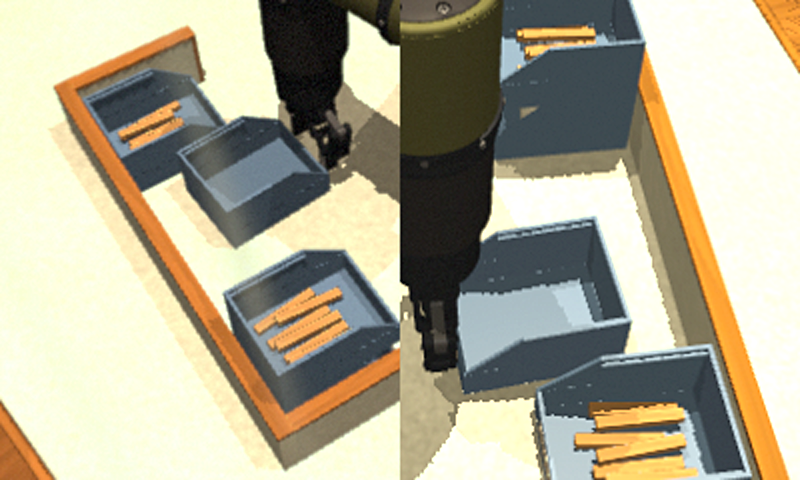

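The bin has squared up with the gallery. Its back corners are at (181,153) and (233,212) in the scene panel, and (630,321) and (597,219) in the side panel.

Run:
```python
from h import *
S=cams.calibration('scene');D=cams.calibration('side')
f=lambda u,v:(130+u/2,120+v/2)
g=lambda u,v:(280+(u-400)/2,200+v/2)
r=onz(S,*f(181,153),.076);l=onz(S,*f(233,212),.076);r2=onz(D,*g(630,321),.076);l2=onz(D,*g(597,219),.076)
O=np.array([.7145,-.0724]);X=np.array([.9936,-.1126]);Y=np.array([.1126,.9936])
for p in (r,l,r2,l2): print(p.round(4),(p[:2]-O)@X,(p[:2]-O)@Y)
# single left back top corner / its near edge
for p in (onz(D,*g(711,347),.076),onz(D,*g(538,390),.05)): print('single',(p[:2]-O)@X,(p[:2]-O)@Y)
t=monitor.read_state()['tcp_pos'][:2];print('tool',(t-O)@X,(t-O)@Y)
```

```text
[ 0.6415 -0.1639  0.076 ] -0.06219668686894133 -0.09917105005586405
[ 0.6436 -0.06    0.076 ] -0.07179305954555647 0.004293426622715271
[ 0.6422 -0.1714  0.076 ] -0.06066769512178234 -0.10649287498912999
[ 0.648  -0.0719  0.076 ] -0.06611852653711311 -0.006989641071439308
single -0.002980475049227105 -0.13676912384968568
single -0.13955776010108034 -0.1425844212727434
tool -0.21509376480840528 -0.06176727912361614
```

Bin centre is y_g≈−0.05 with about 30 mm clearance to the single bin, and about 65 mm remains to the board.

Request:
apply_moves --plan '[{"gripper": 0.4, "slide": [0.01, 0, 0], "turn": 0}, {"gripper": 0.4, "slide": [0.02, 0, 0], "turn": 0}, {"gripper": 0.4, "slide": [0.03, 0, 0], "turn": 0}, {"gripper": 0.4, "slide": [0.04, 0, 0], "turn": 0}, {"gripper": 0.4, "slide": [0.05, 0, 0], "turn": 0}, {"gripper": 0.4, "slide": [0.055, 0, 0], "turn": 0}, {"gripper": 0.4, "slide": [0.06, 0, 0], "turn": 0}, {"gripper": 0.4, "slide": [0.06, 0, 0], "turn": 0}]'

```text
t: 8.8
tcp_pos: [0.5537, -0.1163, 0.0122]
tool_rot: [[0.994, -0.113, 0.0], [-0.113, -0.994, -0.0], [0.0, 0.0, -1.0]]
force: [0.0, 0.1, -0.3]
width: 0.0601
grip_force: 0.0
```

Request:
apply_moves --plan '[{"gripper": 0.4, "slide": [0.002, 0, 0], "turn": 0}, {"gripper": 0.4, "slide": [0.004, 0, 0], "turn": 0}, {"gripper": 0.4, "slide": [0.004, 0, 0], "turn": 0}]'

```text
t: 9.18
tcp_pos: [0.5576, -0.1167, 0.0124]
tool_rot: [[0.994, -0.113, 0.0], [-0.113, -0.994, -0.0], [0.0, 0.0, -1.0]]
force: [-0.1, -0.6, -0.3]
width: 0.0599
grip_force: 0.0
```

Request:
apply_moves --plan '[{"gripper": 0.4, "slide": [0.002, 0, 0], "turn": 0}, {"gripper": 0.4, "slide": [0.002, 0, 0], "turn": 0}]'

```text
t: 9.43
tcp_pos: [0.5596, -0.1169, 0.0124]
tool_rot: [[0.994, -0.112, 0.0], [-0.112, -0.994, -0.0], [0.0, 0.0, -1.0]]
force: [-0.7, -0.2, 0.6]
width: 0.0599
grip_force: 0.0
```

Request:
apply_moves --plan '[{"gripper": 0.4, "slide": [0.0015, 0, 0], "turn": 0}, {"gripper": 0.4, "slide": [0.002, 0, 0], "turn": 0}]'

```text
t: 9.68
tcp_pos: [0.5614, -0.1172, 0.0124]
tool_rot: [[0.994, -0.113, -0.0], [-0.113, -0.994, -0.0], [-0.0, 0.0, -1.0]]
force: [-1.6, -0.1, 1.4]
width: 0.0598
grip_force: 0.5
```

Request:
apply_moves --plan '[{"gripper": 0.4, "slide": [0.0015, 0, 0], "turn": 0}, {"gripper": 0.4, "slide": [0.002, 0, 0], "turn": 0}]'

```text
t: 9.93
tcp_pos: [0.5619, -0.1173, 0.0123]
tool_rot: [[0.994, -0.113, -0.004], [-0.113, -0.994, 0.0], [-0.004, 0.0, -1.0]]
force: [-9.5, 2.1, 7.2]
width: 0.0599
grip_force: 5.0
```

The board stop was felt (−9.5 N). I'll back off and rise clear.

Request:
apply_moves --plan '[{"gripper": 0.4, "slide": [-0.01, 0, 0], "turn": 0}, {"gripper": 0.4, "slide": [-0.03, 0, 0], "turn": 0}, {"gripper": 0.4, "slide": [-0.07, 0, 0], "turn": 0}, {"gripper": 0.4, "slide": [-0.11, 0, -0.04], "turn": 0}, {"gripper": 0.4, "slide": [-0.15, 0, -0.1], "turn": 0}, {"gripper": 0.4, "slide": [-0.16, 0, -0.16], "turn": 0}, {"gripper": 0.4, "slide": [-0.16, 0, -0.2], "turn": 0}, {"gripper": 0.4, "slide": [-0.16, 0, -0.2], "turn": 0}]'

```text
t: 10.92
tcp_pos: [0.4058, -0.0994, 0.2168]
tool_rot: [[0.994, -0.112, 0.009], [-0.112, -0.994, 0.001], [0.009, -0.002, -1.0]]
force: [0.1, -0.6, -1.4]
width: 0.0598
grip_force: 0.0
```

Run:
```python
from h import *
s=monitor.read_state();print(s['tcp_pos'],s['force'],s['t'])
a=cams.snapshot('scene');b=cams.snapshot('side')
i=np.hstack([a[120:360,130:330],b[200:440,280:480]])
cv2.imwrite('pics/t5.png',cv2.convertScaleAbs(cv2.resize(i,None,fx=2,fy=2,interpolation=cv2.INTER_CUBIC),alpha=1.5))
```

```text
[ 0.40575629 -0.09944931  0.21684407] [ 0.09349859 -0.62095279 -1.36335774] 10.925
```

View pics/t5.png

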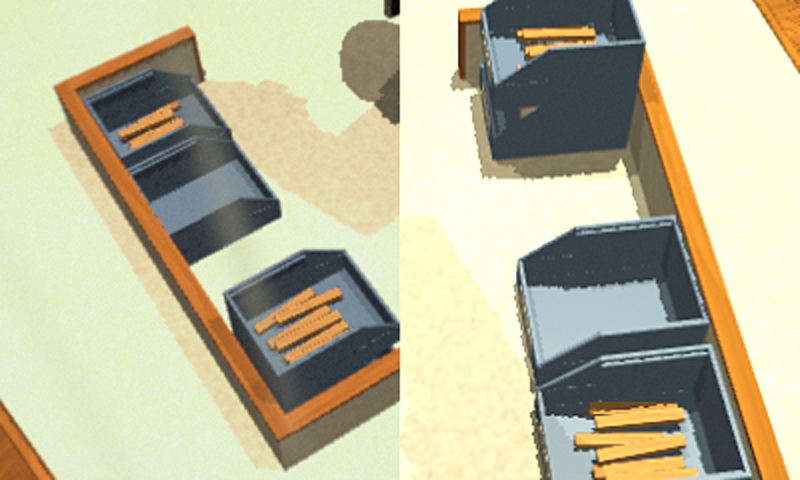

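The bin stands against the board, clear of the neighbours: back corners at (708,321) and (676,219) in the side panel, front corners at (520,262) and (536,388). The remaining check is its y position in the gap.

Run:
```python
from h import *
D=cams.calibration('side');S=cams.calibration('scene')
g=lambda u,v:(280+(u-400)/2,200+v/2)
f=lambda u,v:(130+u/2,120+v/2)
O=np.array([.7145,-.0724]);X=np.array([.9936,-.1126]);Y=np.array([.1126,.9936])
for n,p in (('BR',onz(D,*g(708,321),.076)),('BL',onz(D,*g(676,219),.076)),('FL',onz(D,*g(520,262),.034)),('FR',onz(D,*g(538,372),.034)),('single BL',onz(D,*g(711,347),.076)),('upper BR',onz(D,*g(643,42),.152)),('scBR',onz(S,*f(129,172),.076)),('sc FL',onz(S,*f(279,203),.034))):
    print(n,p.round(4),((p[:2]-O)@X).round(4),((p[:2]-O)@Y).round(4))
```

```text
BR [ 0.7028 -0.1862  0.076 ] 0.0011 -0.1144
BL [ 0.7144 -0.0879  0.076 ] 0.0017 -0.0154
FL [ 0.581  -0.0726  0.034 ] -0.1327 -0.0152
FR [ 0.5671 -0.1763  0.034 ] -0.1347 -0.1199
single BL [ 0.6961 -0.208   0.076 ] -0.003 -0.1368
upper BR [0.7257 0.0529 0.152 ] -0.003 0.1258
scBR [ 0.7015 -0.1792  0.076 ] -0.0009 -0.1076
sc FL [ 0.5827 -0.0625  0.034 ] -0.1321 -0.005
```

Both back corners are within about 2 mm of the board, the bin sits about 60 mm off centre (limit 76), and the neighbours are where they were. I'm handing in.

```bash
python3 -c "
from rig import workorder
print(workorder.hand_in())"
```

```text
the job is handed in; nothing more can be done
None
```

The bin stands on its base with its low front towards the robot, its back within about 2 mm of the back board by camera measurement and about 60 mm to the right of centre in the gap (limit 76 mm); the neighbouring bins look unmoved, the bottle was never approached but I did not re-measure it, the arm is clear, and the job is handed in with no verdict shown.

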